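# Fit the stirring rotor on the sample mixer's drive pin

### The arm

A 6-joint arm with a two-finger parallel gripper is mounted at the origin on the work surface. World frame = base frame: x ahead of the robot, y to its left, z up, the work surface at z = 0. Lengths are in m, angles in degrees, forces in N, time in s.
With the tool pointing down it reaches from about 0.375 to 0.825 m from the base axis. Payload 5.5 kg.
Tool frame: the origin (TCP) lies between the finger pads, 19 mm behind the fingertips; this is the grasp point; z points along the fingers, y is the line along which they close (so a half turn about z gives the same grasp; the last joint's range is limited). The gripper opens to 85 mm and grips with 20 to 120 N. Pads are 22 mm wide; open, the fingers measure 114 mm over their backs; the gripper's body (76 mm by 85 mm) begins 54 mm behind the grasp point. The pads swing forward as they close: fully open they stand 13 mm farther back than shut.
Start: joints at [-71.505, 17.962, -2.699, 69.339, 0, 90], TCP at [0.19, -0.569, 0.25] pointing down, gripper open.
Joint ranges: [-152.73, 152.73], [-39.44, 99.34], [-58.76, 71.6], [-118.89, 123.64], [-81.53, 83.1], [-180, 180]. Speed limits (degrees/s): [136.94, 136.94, 172.46, 180, 180, 180].

### API

Orientations are given as a 3x3 rotation matrix whose columns are the frame's x, y, z axes.
In Python, from rig import r gives the robot as it stands. Calls block until the motion is done:
- r.goto(position, orientation): joint-space move of the TCP to a pose.
- r.line_to(position, attitude=None, max_speed=0.15, contact_N=None): straight line of the TCP; attitude=None keeps the orientation; max_speed is the mean speed in m/s. With contact_N (N) it stops when the force on the tool has changed by that much, and returns True; else False.
- r.move_joints(angles): joint-space move.
- r.gripper_to(opening, effort=None): finger opening in m; effort is the grip in N (None keeps the last); returns when the fingers have stopped.
- r.wait(seconds).
- r.inverse_kinematics(position, orientation): joint angles nearest the present ones, or None.
- r.get_image(name): name is "scene" or "top" or "wrist"; returns a dict with "color" (420x560x3 uint8, red, green, blue), "mtx" (3x3 intrinsics, pixels), "D" ([k1, k2, p1, p2, k3] as OpenCV has them; the pictures are not rectified), "cam_to_world" (4x4, takes a point from camera to world coordinates). Camera axes: x right, y up, looking along -z (the intrinsics and any distortion apply to the point x, -y, -z); pixel columns grow to the right and rows downward; lengths in m; the calibration is good to about 2 mm. A picture is of the moment at which its call begins. There is no depth.
A pose or a line that the arm cannot do raises r.MotionError and nothing moves.
- r.job_done(): hands the job in; it is judged then, once.
Readings, each from a call of its own:
- r.get_time_s(): time.
- r.get_qpos(): joint angles.
- r.get_qvel(): joint speeds.
- r.get_joint_efforts(): joint torques, N m.
- r.get_position(): TCP position.
- r.get_eef_rot(): TCP orientation.
- r.get_contact_force(): force on the tool from outside, world axes, zero at the start.
- r.get_ft_torque(): the same for the moment, N m.
- r.get_gripper_width(): finger opening in m.
- r.get_gripper_force(): force on a finger pad.
Only numpy, scipy, OpenCV 4.12 (cv2) and the standard library are available. Lean on these libraries where they do the work, as an engineer would, in place of code of your own. Each camera call takes 0.05 s, during which the arm holds its last target. There are 200 camera calls.

### The job

Fit the two-paddle stirring rotor on the bench mixer: set it over the upright drive spindle, feel for the cross pin by turning the rotor gently until its slot drops over the pin, and leave it fully home on the spindle's collar, released. Do not force it down on the pin, and leave the other things on the table where they are.

Things in the scene. Friction and masses are not known exactly. Their poses are not given: they have to be found in the camera images.
- rotor: Stirring rotor, bare aluminium, 0.25 to 0.49 kg, 92 mm tall, loose, upright on the table in one of three places; the only thing with two paddles. Origin: centre of its underside, z up. Sleeve 39 mm outside; bore 20 mm, open below, 52 mm deep. The paddles lie along +y and -y, to 51 mm from the axis, up to 38 mm high.
- rotor_grip (a point): Point to grip on the rotor, on its axis 81 mm above its underside, axes as the rotor's. Around it stands the grip bar: from 58 to 92 mm above the underside, 40 mm long along the rotor's x, 22 mm wide along y. Take it across y, TCP here or a little higher (below 58 mm is the wider sleeve).
- rotor_slot (a point): Centre of the rotor's underside, axes as the rotor's. A slot runs right across the bottom of the sleeve along the rotor's x, 8.4 mm wide, 17 mm deep, open at both sides, so a half turn gives the same fit. It goes over the cross pin within about 4 degrees either way.
- mixer: Bench mixer, fixed: white base 230 x 190 mm, deck 70 mm high. Origin on the spindle axis at table height, x to its rear, where a grey hump rises 28 mm above the deck from 83 mm behind the axis. More than 90 N of contact between rotor and mixer, all contact points added up, counts as forcing; a push of 5 to 15 N is plenty.
- seat (a point): Centre of the top of the mixer spindle's collar (36 mm diameter, 76 mm above the table), axes as the mixer's. The seated rotor's underside rests here. The steel spindle, 17 mm diameter, rises from it, straight to 36 mm above this point, then tapering to 7 mm at its tip 44 mm above it.
- pin (a point): Centre of the round cross pin through the spindle, 12 mm above seat, axes the mixer's, not the pin's. Pin 6 mm thick, 34 mm long, level; its direction is NOT measured: anywhere within 60 degrees either side of the mixer's x (seen from above). A rotor not lined up stops 15 mm above seat. The spindle turns stiffly (0.25 N m): it stays put under a light rub and turns with the rotor once engaged.
- disc: Bystander: steel slicing disc, 100 mm diameter, 6 mm thick, with a white round hub 58 mm tall in all; origin at the centre of its underside. Leave alone.
- canister: Bystander: small closed steel canister, 68 mm diameter, 64 mm tall; origin at the centre of its underside. Leave alone.
- tin: Bystander: wide round steel tin with lid, 140 mm diameter, 73 mm tall, beyond the work; origin at the centre of its underside. Leave alone.
- spoon: Bystander: steel spoon lying on the robot's right. Leave alone.
- dish: Bystander: flat clear dish with lid, 96 mm diameter, 20 mm tall, on the robot's left. Leave alone.
- spray: Bystander: clear bottle, 60 mm diameter, 170 mm tall, standing far left; origin at the centre of its underside. Leave alone.
Not all that is in view belongs to the job. Leave any yellow look-alike of the rotor alone.

How it is judged (in metres and radians):
On the way:
1. the rotor is lifted clear of the table (height (world z) of rotor above 0.1 m), for 0.1 s.
At the end, for the whole second after the job is handed in: The rotor sits fully home: its underside within 3 mm of the collar's top, within 3 mm of the spindle axis, upright within 4 degrees, at rest and released (z of rotor in the frame of seat below 0.003 m and horizontal distance between rotor and seat below 0.003 m and angle between rotor's own z axis and vertical below 0.07 rad and linear speed of rotor below 0.01 m/s and angular speed of rotor below 0.1 rad/s); the robot touches nothing.
It fails at once if the rotor is forced: more than 90 N between the rotor and the mixer (contact force between rotor and mixer above 90 N).
It fails at once if a bystander is pushed more than 30 mm (distance of any of disc, canister, tin, spoon, dish, spray from where it was at the start of the episode above 0.03 m).
It also fails if it takes over 64 s, if anything falls off the work surface, if the arm or the gripper's body presses on something with over 40 N, if the wrist force passes 120 N, or if a joint passes its speed limit or range.

## Working session

There is one attempt and no reset: what is moved stays moved. The work goes in short steps, each a Python script; the robot and the scene stay as the last script left them, time stands still between calls to the robot, and variables do not carry over. Pictures are saved under pics/ and viewed, at most 10 in all, crops included, and the job is handed in when it is done.

```bash
mkdir -p pics; python3 - <<'E'
from rig import r
import cv2,numpy as np,pickle
for n in("scene","top"):
    d=r.get_image(n); cv2.imwrite(f"pics/{n}0.png",cv2.cvtColor(d["color"],cv2.COLOR_RGB2BGR)); pickle.dump(d,open(f"{n}0.pkl","wb"))
    print(n,d["mtx"].tolist(),d["D"],np.round(d["cam_to_world"],3).tolist())
E
```

```text
scene [[537.4468810808713, 0.0, 278.9977878823554], [0.0, 537.4468810808713, 215.70089885473706], [0.0, 0.0, 1.0]] [-0.06768734  0.          0.          0.          0.        ] [[-0.651, -0.496, 0.575, 1.429], [0.759, -0.415, 0.501, 0.775], [-0.01, 0.763, 0.647, 1.085], [0.0, 0.0, 0.0, 1.0]]
top [[403.928435475949, 0.0, 282.0182907910019], [0.0, 403.928435475949, 207.94639141804643], [0.0, 0.0, 1.0]] [-0.03313101  0.          0.          0.          0.        ] [[0.022, 0.992, -0.127, 0.371], [-1.0, 0.023, 0.004, 0.025], [0.006, 0.127, 0.992, 1.194], [0.0, 0.0, 0.0, 1.0]]
```

View pics/scene0.png

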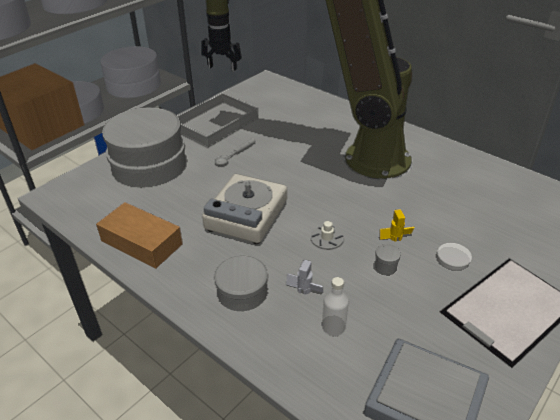

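View pics/top0.png

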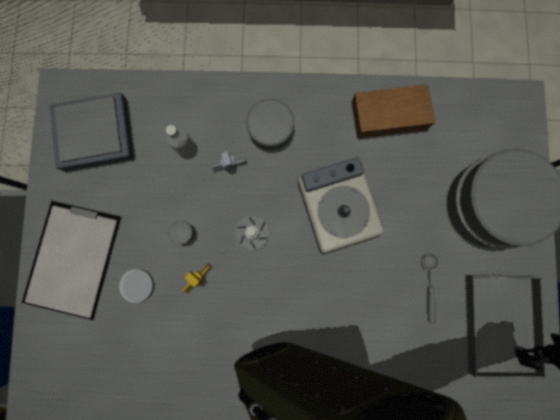

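The scene view shows the bare rotor at (305,277) and the mixer spindle at (249,187). In the top view they are at (229,160) and (345,211). The yellow look-alike is at (197,278) in the top view. Next I'll triangulate both and go for a closer look with the wrist camera.

```bash
cat > h.py <<'E'
import cv2,numpy as np,pickle
from rig import r
def snap(n,f):
    d=r.get_image(n); cv2.imwrite(f"pics/{f}.png",cv2.cvtColor(d["color"],cv2.COLOR_RGB2BGR)); pickle.dump(d,open(f"{f}.pkl","wb")); return d
def ray(d,uv):
    p=cv2.undistortPoints(np.array([[uv]],float),d["mtx"],d["D"])[0,0]
    T=np.array(d["cam_to_world"]); v=T[:3,:3]@[p[0],-p[1],-1]; return T[:3,3],v/np.linalg.norm(v)
def plane(d,uv,z):
    o,v=ray(d,uv); return o+v*(z-o[2])/v[2]
def tri(views):
    A=np.zeros((3,3));b=np.zeros(3);R=[ray(*x) for x in views]
    for o,v in R: M=np.eye(3)-np.outer(v,v);A+=M;b+=M@o
    p=np.linalg.solve(A,b); return p,[np.linalg.norm(np.cross(p-o,v)) for o,v in R]
def proj(d,P):
    T=np.linalg.inv(d["cam_to_world"]);c=T[:3,:3]@P+T[:3,3]
    return cv2.projectPoints(np.array([[c[0],-c[1],-c[2]]]),np.zeros(3),np.zeros(3),d["mtx"],d["D"])[0].ravel()
def down(yaw): # yaw of tool y axis (closing line), degrees, world
    a=np.radians(yaw);y=np.array([np.cos(a),np.sin(a),0]);z=np.array([0,0,-1.]);return np.column_stack([np.cross(y,z),y,z])
E
python3 - <<'E'
from h import *
s=pickle.load(open("scene0.pkl","rb"));t=pickle.load(open("top0.pkl","rb"))
print("rotor top",tri([(s,(306,264)),(t,(227,157))]))
print("spindle tip",tri([(s,(248,183)),(t,(345,210))]))
for n,uv in dict(paddleL=(214,168),paddleR=(246,161)).items(): print(n,plane(t,uv,.038))
for uv in [(299,181),(360,158),(383,235),(322,252)]: print(plane(t,uv,.07))
d=snap("wrist","w0");T=np.linalg.inv(np.array(np.vstack([np.column_stack([r.get_eef_rot(),r.get_position()]),[0,0,0,1]])))@d["cam_to_world"]
print("cam in tool",np.round(T,3).tolist(),d["mtx"].tolist(),r.get_time_s())
E
```

```text
rotor top (array([0.65033096, 0.18129865, 0.0920173 ]), [np.float64(0.0038983417091912166), np.float64(0.00389834170919112)])
spindle tip (array([ 0.50859469, -0.14934817,  0.11231876]), [np.float64(0.00035380807564433037), np.float64(0.0003538080756443556)])
paddleL [0.63258345 0.22228968 0.038     ]
paddleR [0.65567116 0.12950797 0.038     ]
[ 0.59343031 -0.02526371  0.07      ]
[ 0.66452565 -0.19857305  0.07      ]
[ 0.44587095 -0.26246414  0.07      ]
[ 0.39503119 -0.09240232  0.07      ]
cam in tool [[0.0, 0.946, 0.325, 0.084], [1.0, -0.0, 0.001, -0.001], [0.001, 0.325, -0.946, -0.124], [0.0, 0.0, 0.0, 1.0]] [[317.9265596664653, 0.0, 271.00272210891876], [0.0, 317.9265596664653, 207.1575109904521], [0.0, 0.0, 1.0]] 0.15
```

```bash
python3 - <<'E'
from h import *
for P in([.509,-.149,.2],[.647,.178,.2]):
  for y in (48,78,108,138,168,-132,-102,-72,-42,-12):
    q=r.inverse_kinematics(P,down(y)); print(P[0],y,None if q is None else np.round(q))
r.goto([.509,-.149,.26],down(108)); snap("wrist","m1")
r.line_to([.50,-.11,.26],max_speed=.25); snap("wrist","m2")
r.goto([.647,.178,.24],down(104)); snap("wrist","r1")
r.line_to([.62,.15,.24],max_speed=.25); snap("wrist","r2")
a=[cv2.imread(f"pics/{n}.png") for n in("m1","r1")]
cv2.imwrite("pics/c1.png",np.hstack([x[:,80:480] for x in a])); print(r.get_time_s())
for n,P in(("m1",[.5086,-.1493,.120]),("m2",[.5086,-.1493,.120]),("r1",[.647,.178,.092]),("r2",[.647,.178,.092])):print(n,proj(pickle.load(open(n+".pkl","rb")),np.array(P)))
E
```

```text
0.509 48 [-16.  12. -17.  61.   0.  26.]
0.509 78 [-16.  12. -17.  61.   0.  -4.]
0.509 108 [-16.  12. -17.  61.   0. -34.]
0.509 138 [-16.  12. -17.  61.   0. -64.]
0.509 168 [-16.  12. -17.  61.   0. -94.]
0.509 -132 [ -16.   12.  -17.   61.    0. -154.]
0.509 -102 [-16.  12. -17.  61.   0. 176.]
0.509 -72 [-16.  12. -17.  61.   0. 146.]
0.509 -42 [-16.  12. -17.  61.   0. 116.]
0.509 -12 [-16.  12. -17.  61.   0.  86.]
0.647 48 [15. 27.  4. 67.  0. 57.]
0.647 78 [15. 27.  4. 67.  0. 27.]
0.647 108 [15. 27.  4. 67.  0. -3.]
0.647 138 [ 15.  27.   4.  67.   0. -33.]
0.647 168 [ 15.  27.   4.  67.   0. -63.]
0.647 -132 [  15.   27.    4.   67.    0. -123.]
0.647 -102 [  15.   27.    4.   67.    0. -153.]
0.647 -72 [ 15.  27.   4.  67.   0. 177.]
0.647 -42 [ 15.  27.   4.  67.   0. 147.]
0.647 -12 [ 15.  27.   4.  67.   0. 117.]
4.1083
m1 [270.53784061 199.14911079]
m2 [223.76423078 195.17167758]
r1 [271.78137148 197.07412773]
r2 [294.43542457 230.93810556]
```

View pics/c1.png

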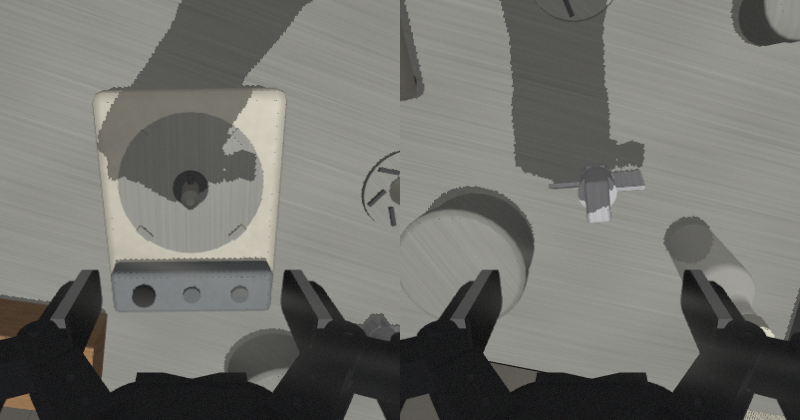

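The left view (m1) shows the spindle inside the dark collar at about (270,190). The right view (r1) shows the rotor's grip bar at about (277,195), with paddles from (230,185) to (324,178). I need a magnified crop of both.

```bash
python3 - <<'E'
from h import *
o=[]
for n,(u,v) in dict(m1=(270,192),m2=(224,188),r1=(277,190),r2=(298,222)).items():
    w=25 if n[0]=='m' else 56
    a=cv2.imread(f"pics/{n}.png")[int(v-w*.75):int(v+w*.75),u-w:u+w].astype(float)
    if w==25:a=np.clip(a*1.8,0,255)
    o.append(cv2.resize(a.astype(np.uint8),(400,300),interpolation=cv2.INTER_CUBIC)); print(n,u-w,int(v-w*.75),"scale",400/(2*w),300/(int(v+w*.75)-int(v-w*.75)))
cv2.imwrite("pics/c2.png",np.vstack([np.hstack(o[:2]),np.hstack(o[2:])]))
E
```

```text
m1 245 173 scale 8.0 8.108108108108109
m2 199 169 scale 8.0 8.108108108108109
r1 221 148 scale 3.5714285714285716 3.5714285714285716
r2 242 180 scale 3.5714285714285716 3.5714285714285716
```

View pics/c2.png

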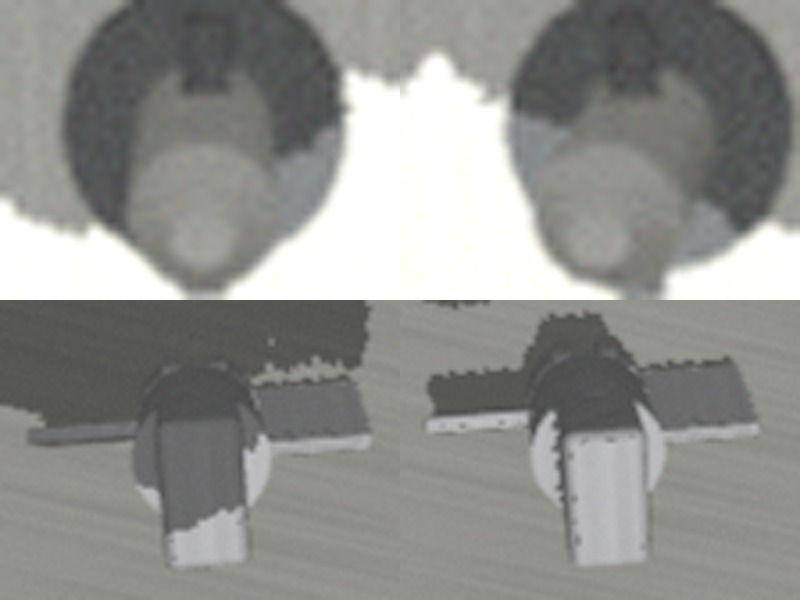

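m1 and m2 show the near pin end as a dark stub, centred at (271,179) and (228,175), with the spindle tip at (270,202.6) and (223.7,198.6). So the pin lies roughly along the mixer's x. r1 and r2 show the four corners of the grip bar's top face clearly.

```bash
python3 - <<'E'
from h import *
L=lambda n:pickle.load(open(n+".pkl","rb"))
m1,m2,r1,r2=map(L,("m1","m2","r1","r2"))
tip,e=tri([(m1,(270.2,202.6)),(m2,(223.7,198.6))]);print("tip",tip,e)
stub,e=tri([(m1,(271,179.2)),(m2,(228.2,175.2))]);print("stub",stub,e)
for d,uv in((m1,(271,179.2)),(m2,(228.2,175.2))):
    p=plane(d,uv,.088)-tip;print("pin yaw",np.degrees(np.arctan2(-p[1],-p[0])),np.hypot(*p[:2]))
c1=np.array([(163,120),(240,116),(246,262),(170,266)])/3.5714+(221,148)
c2=np.array([(167,135),(242,132),(248,260),(177,262)])/3.5714+(242,180)
T=[tri([(r1,a),(r2,b)]) for a,b in zip(c1,c2)]
for P,e in T: print(P,e)
for d,c in((r1,c1),(r2,c2)):
    q=np.array([plane(d,x,.092) for x in c]);print("bar",q.mean(0),"len",np.linalg.norm(q[0]-q[3]),np.linalg.norm(q[0]-q[1]),"yaw",[np.degrees(np.arctan2(*(b-a)[1::-1])) for a,b in((q[0],q[3]),(q[1],q[2]))])
print("mean",np.mean([P for P,_ in T],0))
E
```

```text
tip [ 0.51185859 -0.14855672  0.11940293] [np.float64(2.5338546192060405e-05), np.float64(2.5338546192125183e-05)]
stub [ 0.49847102 -0.15211928  0.08971148] [np.float64(0.0001363714639521503), np.float64(0.00013637146395211063)]
pin yaw 14.822103791996678 0.013291982276477626
pin yaw 15.757303814916295 0.01358362845844288
[0.63399087 0.16951799 0.09506806] [np.float64(0.000700559999165809), np.float64(0.0007005599991656427)]
[0.62789204 0.18726652 0.09748535] [np.float64(0.0006397275850380173), np.float64(0.0006397275850380077)]
[0.66663388 0.20042854 0.08886827] [np.float64(0.00021545780095712938), np.float64(0.00021545780095750215)]
[0.67229546 0.18174765 0.08852607] [np.float64(0.0006020520035147001), np.float64(0.0006020520035146982)]
bar [0.65001106 0.18484086 0.092     ] len 0.038756321963756155 0.019017248324621244 yaw [np.float64(16.342519429732356), np.float64(17.216200304579026)]
bar [0.65023182 0.18467493 0.092     ] len 0.0365306227856579 0.019292554600358034 yaw [np.float64(19.088182006445827), np.float64(18.62418053963176)]
mean [0.65020306 0.18474018 0.09248694]
```

Everything agrees with the text: tip height 0.119, bar top 0.092, and a pin stub 13 mm from the axis. The rotor is at (0.650, 0.185) with yaw about 17.8°, and the pin yaw is about 15.3°. I'll grasp after checking clearance to the tin and spray.

```bash
python3 - <<'E'
from h import *
t=pickle.load(open("top0.pkl","rb"))
print("tin",plane(t,(270,122),.073),"spray",plane(t,(172,130),.165))
Y=107.8; c=np.array([.650,.1847])
r.gripper_to(.052,60)
r.goto([*c,.20],down(Y)); r.line_to([*c,.15],max_speed=.1)
print(r.line_to([*c,.084],max_speed=.06,contact_N=8),r.get_position(),r.get_contact_force())
r.gripper_to(0.0,60); print("w",r.get_gripper_width(),r.get_gripper_force())
r.line_to([*c,.13],max_speed=.08); print(r.get_contact_force())
r.line_to([*c,.25],max_speed=.2); r.wait(.2)
print("w",r.get_gripper_width(),r.get_contact_force(),r.get_time_s())
snap("wrist","g1");s=snap("scene","g1s")
u,v=proj(s,np.array([*c,.22])).astype(int);print(u,v)
a=cv2.imread("pics/g1.png")[150:360,130:410];b=cv2.imread("pics/g1s.png")[v-75:v+75,u-100:u+100]
cv2.imwrite("pics/c3.png",np.hstack([cv2.resize(a,(400,300)),cv2.resize(b,(400,300))]))
E
```

```text
tin [0.76370205 0.06126001 0.073     ] spray [0.70377569 0.31619335 0.165     ]
False [0.65040212 0.18481819 0.08453665] [-0.09568698  0.08564939  1.2320275 ]
w 0.021024713897257345 58.95091474056244
[-0.408871   -0.04500341 -3.21682034]
w 0.020734934217508227 [ 0.26301799  0.10344263 -2.48254142] 8.8417
306 227
```

View pics/c3.png

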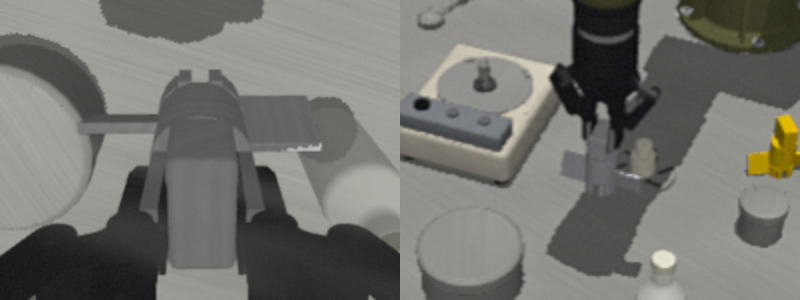

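The rotor is held square and upright. The bar's top face in the crop runs from x 167 to 236 and y 155 to 268, and I'll use that to find the axis offset in the grip. Then I'll move over the spindle and lower with contact stops.

```bash
cat >> h.py <<'E'
TIP=np.array([.5119,-.1486])
E
python3 - <<'E'
from h import *
d=pickle.load(open("g1.pkl","rb"));p=r.get_position();R=np.array(r.get_eef_rot())
q=np.mean([plane(d,(130+u*.7,150+v*.7),p[2]+.008) for u,v in((167,155),(236,155),(236,268),(168,268))],0)
off=R.T@(q-p); print("bar centre in tool",off)
Y=105.3
r.goto([*TIP,.25],down(Y)); r.line_to([*TIP,.212],max_speed=.1); r.wait(.3); f0=np.array(r.get_contact_force())
# underside = TCP-.084 ; enter taper to 15 mm above seat +3
print("contact",r.line_to([*TIP,.084+.094],max_speed=.03,contact_N=6),r.get_position(),r.get_contact_force()-f0,r.get_ft_torque())
print(r.get_time_s())
snap("wrist","f1");s=snap("scene","f1s")
u,v=proj(s,np.array([*TIP,.12])).astype(int)
a=cv2.imread("pics/f1.png")[150:360,130:410];b=cv2.imread("pics/f1s.png")[v-60:v+60,u-80:u+80]
cv2.imwrite("pics/c4.png",np.hstack([cv2.resize(a,(400,300)),cv2.resize(b,(400,300))]))
E
```

```text
bar centre in tool [ 0.00218179  0.00070716 -0.00799568]
contact False [ 0.51207348 -0.14863963  0.17823058] [-0.48465591  0.34388109  0.47822064] [0.02949673 0.02432645 0.00236214]
12.4083
```

View pics/c4.png

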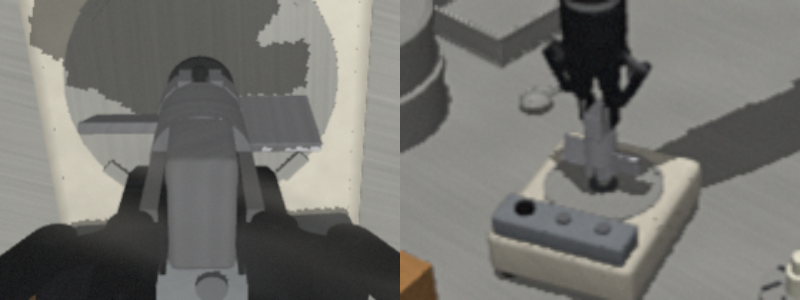

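The rotor is on the spindle with almost no side force, and the pin lines up with its slot. I'll lower it gently, turning to search if it stops at pin height.

```bash
python3 - <<'E'
from h import *
Y=105.3
f0=np.array(r.get_contact_force())
def lower(xy,z): return r.line_to([*xy,z],max_speed=.02,contact_N=7)
home=False
for dy in (0,3,-3,6,-6,9,-9,13,-13,17,-17):
    p=np.array(r.get_position())
    if dy: r.line_to([*TIP,p[2]+.001],attitude=down(Y+dy),max_speed=.02)
    c=lower(TIP,.084+.075); p=r.get_position()
    print(dy,c,np.round(p,4),np.round(np.array(r.get_contact_force())-f0,1),np.round(r.get_ft_torque(),2),round(r.get_time_s(),1))
    if p[2]<.084+.081: home=True;break
E
```

```text
0 True [ 0.5117 -0.1486  0.1604] [-0.6  0.2  6.8] [ 0.11  0.14 -0.03] 13.3
```

It dropped straight over the pin and stopped at about 0.076, the collar height, with 7 N. Now I'll release, retreat and check.

```bash
python3 - <<'E'
from h import *
r.gripper_to(.052); r.wait(.3); p=np.array(r.get_position())
r.line_to([p[0],p[1],.30],max_speed=.12); r.wait(.3)
print(r.get_contact_force(),r.get_time_s())
snap("wrist","e1"); r.line_to([p[0]-.02,p[1]+.04,.30]); snap("wrist","e2"); snap("scene","es")
a=cv2.imread("pics/e1.png");b=cv2.imread("pics/e2.png");c=cv2.imread("pics/es.png")
P=np.array([.512,-.1487,.168]);o=[]
for n,im in(("e1",a),("e2",b),("es",c)):
    d=pickle.load(open(n+".pkl","rb"));u,v=proj(d,P).astype(int);w=48
    print(n,u-w,v-w);o.append(cv2.resize(im[v-w:v+w,u-w:u+w],(266,266)))
cv2.imwrite("pics/c5.png",np.hstack(o))
E
```

```text
[-0.08828788  0.23466656  1.02530543] 15.6583
e1 220 156
e2 170 165
es 198 120
```

View pics/c5.png

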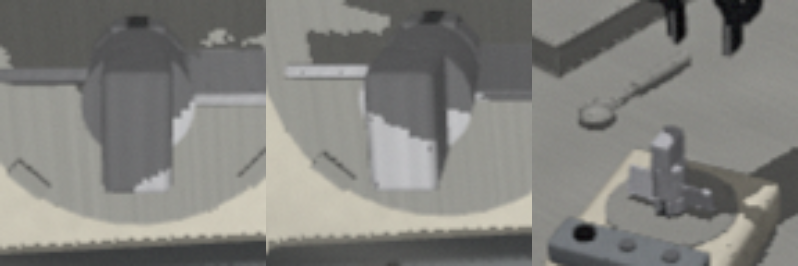

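The rotor stands upright and free on the spindle. The pin end shows in the slot at (137,20) in the e1 crop, so the slot is over it. I'll check the height from the bar corners, then hand in.

```bash
python3 - <<'E'
from h import *
k=96/266;d1=pickle.load(open("e1.pkl","rb"));d2=pickle.load(open("e2.pkl","rb"))
A=[(104,70),(172,70),(172,191),(104,191)];B=[(101,70),(167,70),(169,188),(109,188)]
q=[tri([(d1,(220+a[0]*k,156+a[1]*k)),(d2,(170+b[0]*k,165+b[1]*k))])[0] for a,b in zip(A,B)]
m=np.mean(q,0);print("bar top",m,"expected z .168; off axis",m[:2]-TIP)
if abs(m[2]-.168)<.006: print(r.job_done(),r.get_time_s())
E
```

```text
bar top [ 0.51180733 -0.14813261  0.16559096] expected z .168; off axis [-9.26740178e-05  4.67391365e-04]
the job is handed in; nothing more can be done
the job is handed in; nothing more can be done
```

The rotor is on the mixer spindle with its slot over the cross pin, fully home on the collar and released. It needed no turning and was set down with a 7 N touch, no other item was touched, and I handed the job in about 16 s into the 64 s allowed; no verdict came back.

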